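# Lengthen the rolling-pin rack and lay the pin in it

## Task

The rolling-pin rack on the pottery bench is one hole too short for the pin: press its orange spring button in, slide the aluminium outer tube out against its spring, pushing on its black thumb ridge, until the button pops fully up through the next hole (the middle one), and go no further. Then lay the rolling pin in the two forks, a red handle in each, and let go. Work gently, never forcing or knocking the rack, and leave everything else on the bench where it stands.

Things in the scene. Friction and masses are not known exactly. Their poses are not given: they have to be found in the camera images.
- rack: Rack, screwed down: dark wooden foot 90 x 320 x 14 mm; origin: centre of its underside, z up. Above its centre line, a steel tube clamped to the post at the -y end, inside a square aluminium outer tube, 40 mm wide, 158 mm long, that slides out to the rack's +y. Unreported: the clamps hold the tubes with all they carry up to 6 mm higher or lower and up to 10 mm to +-y of the nominal places given below.
- sleeve (a joint): How far the outer tube is slid out, m: 0 with the button in the first hole (start), 0.040 in the middle hole, 0.080 in the last; 1 mm of play in a hole. A spring inside draws it shut: 2.5 N at 0, 12 N at 0.040, plus 2 N of friction, so let go between holes it runs back. While the button stands up in a hole the tube is locked hard; over 28 N anywhere is forcing the rack.
- snap (a joint): How far the orange button (16 mm dome, 9 mm proud) is pressed in, m: 0 up, 0.009 level with the tube's top, 0.0115 under its 2.5 mm wall; spring 2 to 4 N. Held level, it rides under the wall as the tube is pushed sideways (8 to 14 N), is out of the first hole after 9 mm, then stays in until the next hole comes. It moves only up and down. Nominal place: 10 mm to +y of the rack's origin.
- tube_top (a point): Nominal centre of the first hole, level with the outer tube's flat top, 70 mm above the bench (true place: see rack, up to 6 mm in height and 10 mm along y away). Three 18 mm holes, 40 mm apart, the other two to -y. The tube's black thumb ridge is 36 mm wide, 8 mm thick, 26 mm high; the face to push looks to -y, 14 mm to +y of the first hole's centre: a fingertip set down against it covers the button too.
- rest (a point): Nominal place of the pin's centre once it lies in both forks with the button in the middle hole (true place: see rack, as above), 122 mm above the bench. The black V forks, 10 mm thick along y, have 45 degree sides; V bottoms 39 mm above the tube's top, tips 28 mm higher and 56 mm apart; one 107.5 mm to -y of here, the other, on the outer tube, 107.5 mm to +y (67.5 mm at the start).
- rollpin: Loose wooden rolling pin, about 0.26 kg, lying on the bench: barrel 46 mm diameter, 180 mm long; at each end a red handle 18 mm diameter, 35 mm long. Origin: its centre, on the axis; its y axis is the pin's axis (x and z turn as it rolls). The barrel fits between the forks with 11 mm to spare at each end.
- glazepot: Bystander, leave alone: blue open ceramic glaze pot, 84 mm wide, 85 mm high; origin at the centre of its underside.
- bowl: Bystander, leave alone: white ceramic bowl, 130 mm wide, 60 mm high; origin at the centre of its underside.
- jar: Bystander, leave alone: amber glass jar, 68 mm wide, 95 mm high; origin at the centre of its underside.
- mould: Bystander, leave alone: two-piece white plaster mould, 100 x 75 x 70 mm; origin at the centre of its underside.
- startile: Bystander, leave alone: small terracotta tile, 90 x 90 x 13 mm, with a yellow star; origin at the centre of its underside.
- brush: Bystander, leave alone: glaze brush lying on the table.
- cone: Bystander, leave alone: terracotta firing cone, 56 mm wide, 90 mm high; origin at the centre of its underside.

How it is judged:
On the way, in this order (a step that is already met when the one before it is completed fails the run):
1. the button is pressed in and trapped under the tube's wall, between the first hole and the middle one (value of joint sleeve between 0.01 and 0.03 m and value of joint snap above 0.009 m), for 0.02 s.
2. the button has popped up through the middle hole (value of joint sleeve between 0.037 and 0.043 m and value of joint snap below 0.003 m), for 0.2 s.
At the end, for the whole second after the job is handed in: the button stands up (pressed < 3 mm) in the middle hole (tube out 37 to 43 mm); the pin lies still and released in both forks: centre within 8 mm of the rack's line and 22 mm of its middle, 111 to 132 mm above the bench, level within 3 and along the rack within 4 degrees (all of step 2 and x of rollpin in the frame of rack between -0.008 and 0.008 m and y of rollpin in the frame of rack between -0.022 and 0.022 m and z of rollpin in the frame of rack between 0.111 and 0.132 m and angle between rollpin's own y axis and vertical between 1.521 and 1.621 rad and angle between the y axis of rollpin and the y axis of rack, either way round below 0.07 rad and linear speed of rollpin below 0.02 m/s and angular speed of rollpin below 0.3 rad/s and contact force between each of the arm, the fingers and rollpin below 0.1 N); the robot touches nothing.
It fails at once if the rack is pushed, pressed or struck with more than 28 N (contact force between anything else and rack above 28 N).
It fails at once if another thing on the bench is moved more than 15 mm (distance of any of glazepot, bowl, jar, mould, startile, brush, cone from where it was at the start of the episode above 0.015 m).
It also fails if it takes over 58 s, if anything falls off the work surface, if the arm or the gripper's body presses on something with over 40 N, if the wrist force passes 120 N, or if a joint passes its speed limit or range.

## Robot

A 6-joint arm with a two-finger parallel gripper is mounted at the origin on the work surface. World frame = base frame: x ahead of the robot, y to its left, z up, the work surface at z = 0. Lengths are in m, angles in rad, forces in N, time in s.
With the tool pointing down it reaches from about 0.35 to 0.975 m from the base axis. Payload 4.9 kg.
Tool frame: the origin (TCP) lies between the finger pads; the fingertips stand 22 mm ahead of it and the grasp point (between the pads) lies 3 mm ahead of it; z points along the fingers, y is the line along which they close (so a half turn about z gives the same grasp; the last joint's range is limited). The gripper opens to 85 mm and grips with 20 to 120 N. Pads are 22 mm wide; open, the fingers measure 114 mm over their backs; the gripper's body (76 mm by 85 mm) begins 54 mm behind the grasp point. The pads swing forward as they close: fully open they stand 13 mm farther back than shut.
Start: joints at [1.127, 0.053, 1.613, -0, 1.476, -0.119], TCP at [0.199, 0.592, 0.253] pointing down, gripper open.
Joint ranges: [-3.01, 3.01], [-1.01, 2.22], [0.06, 2.58], [-1.02, 4.17], [0.09, 2.62], [-3.14, 3.14]. Speed limits (rad/s): [2.57, 2.57, 3.14, 3.14, 3.14, 3.14].

## Interface

Orientations are given as a unit quaternion [w, x, y, z].
In Python, from plant import state, grab_frame, get_calibration, job_done, recognise, regions_of gives the robot as it stands.
- The arm moves only by the tool apply_moves, never from a script. Its argument "targets" is a list of rows, each an object with "translation": the shift along the tool's x, y, z normalised to -1 to 1, where 1 is 100 mm, a list of three; "twist": the turn about the tool's z normalised to -1 to 1, where 1 is 0.1 rad; "hand": the opening, from 0 (shut) to 1 (fully open). A call has 1 to 8 rows; each row shifts and turns the commanded pose from where the row before left it, along the tool's axes as they then stand; what a row does not reach is not made up. A row lasts 1/10 s, in which the tool goes at most 50 mm and 8.59 degrees, less where a joint would pass 70% of its speed; a pose out of reach is approached as far as the arm can. A call with a number of a shift or a turn outside -1 to 1 is refused whole. A call with a gripper value outside its range is refused whole. The fingers move at their own pace and stop on an object; the grip force is fixed at half the most. Time passes only in rows, so rows that do not move let the fingers close. It gives the time, the measured TCP pose, the force, the opening and the grip force at its end, in the units of the state.
- state(): the state, without advancing time (a new reading comes with each control period).
- grab_frame(name): name is "side" or "top"; returns the picture (400x640x3 uint8, red, green, blue); there is no depth.
- get_calibration(name): a dict with "camera_matrix" (3x3 intrinsics, pixels), "D" ([k1, k2, p1, p2, k3] as OpenCV has them; the pictures are not rectified), "pose" (4x4, takes a point from camera to world coordinates). Camera axes: x right, y up, looking along -z (the intrinsics and any distortion apply to the point x, -y, -z); pixel columns grow to the right and rows downward; lengths in m; the calibration is good to about 2 mm. A picture is of the moment at which its call begins. get_calibration takes no time and is no camera call.
- job_done(): hands the job in; it is judged then, once.
Trained networks look in the newest picture that a camera, given by its name, has taken for a name from the list of things; names that differ only in an ending like _2 or _b are one class to them, and where a whole thing is asked for, a point or a joint stands for the part that bears it (a point fixed in the world has none). Each returns a list of dicts, best first, with "score" (0 to 1); they miss things now and then, are a little off and sometimes report something else, mostly with a low value. They report only what shows in the picture. A call takes as long as a camera call.
- recognise(camera, query): "point" ([x, y, z] in m, in world coordinates, good to about 4 mm: the middle of the surface that is visible of it).
- regions_of(camera, query): "pixels" (400x640 bool, what is visible of it).
The state is a dict: "time": time; "joint_pos": joint angles; "joint_vel": joint speeds; "joint_efforts": joint torques, N m; "tool_pos": TCP position; "tool_rot": TCP orientation; "contact_force": force on the tool from outside, world axes, zero at the start; "ft_torque": the same for the moment, N m; "gripper_width": opening from 0.0 (shut) to 1.0 (fully open); "grasp_force": force on a finger pad.
Only numpy, scipy, OpenCV 4.12 (cv2) and the standard library are available. Lean on these libraries where they do the work, as an engineer would, in place of code of your own. Each camera call takes 0.05 s, during which the arm holds its last target. There are 200 camera calls.

## Working session

There is one attempt and no reset: what is moved stays moved. The work goes in short steps, Python scripts to look and compute and a tool call to move; the robot and the scene stay as the last step left them, time stands still between calls to the robot, and variables do not carry over. Pictures are saved under pics/ and viewed, at most 10 in all, crops included, and the job is handed in when it is done.

Besides the shell and the picture viewer there is one more tool, called after "Emit:" by a JSON object that holds its "method" and its "body". apply_moves: Moves the arm, as the interface text tells. Its arguments: {"type":"object","properties":{"targets":{"type":"array"}},"required":["targets"]}

```bash
mkdir -p pics; python3 - <<'E'
from plant import *
import cv2,numpy as np
s=state();print({k:np.round(v,3).tolist() for k,v in s.items()})
for c in("side","top"):
    f=grab_frame(c);cv2.imwrite(f"pics/{c}0.png",f[:,:,::-1])
    k=get_calibration(c);print(c,np.round(k['camera_matrix'],1).tolist(),np.round(k['D'],3),np.round(k['pose'],3).tolist())
    for q in("rack","snap","sleeve","rollpin","glazepot","bowl","jar","mould","startile","cone","brush"):
        print(q,[(np.round(d['point'],3).tolist(),round(d['score'],2)) for d in recognise(c,q)[:2]])
print(state()['time'])
E
```

```text
{'time': 0.0, 'joint_pos': [1.127, 0.053, 1.614, -0.0, 1.476, -0.119], 'joint_vel': [-0.0, -0.0, -0.001, -0.0, 0.001, 0.0], 'joint_efforts': [-0.001, -39.369, -37.017, -0.0, 0.007, -0.0], 'tool_pos': [0.199, 0.592, 0.252], 'tool_rot': [-0.0, 0.162, 0.987, -0.001], 'contact_force': [-0.727, 0.699, 0.318], 'ft_torque': [0.025, 0.008, 0.036], 'grasp_force': 0.0, 'gripper_width': 1.001}
side [[465.1, 0.0, 327.1], [0.0, 465.1, 204.4], [0.0, 0.0, 1.0]] [-0.005  0.     0.     0.     0.   ] [[-0.969, 0.175, -0.175, 0.382], [-0.247, -0.678, 0.692, 0.855], [0.003, 0.714, 0.7, 0.949], [0.0, 0.0, 0.0, 1.0]]
rack [([0.641, 0.098, 0.013], 0.97), ([0.373, -0.322, 0.015], 0.43)]
snap []
sleeve [([0.651, 0.078, 0.076], 0.74)]
rollpin [([0.445, 0.107, 0.039], 0.81), ([0.681, -0.362, 0.005], 0.66)]
glazepot [([0.528, 0.326, 0.053], 0.83)]
bowl [([0.728, 0.292, 0.028], 0.71)]
jar [([0.772, 0.045, 0.068], 0.83)]
mould [([0.554, -0.329, 0.051], 0.79)]
startile [([0.681, -0.361, 0.001], 0.64)]
cone [([0.731, -0.2, 0.041], 0.74), ([0.373, -0.326, 0.02], 0.32)]
brush [([0.37, -0.325, 0.016], 0.67)]
top [[432.2, 0.0, 320.2], [0.0, 432.2, 196.1], [0.0, 0.0, 1.0]] [-0.052  0.     0.     0.     0.   ] [[0.03, 0.996, -0.082, 0.47], [-0.999, 0.028, -0.02, -0.021], [-0.017, 0.082, 0.996, 1.416], [0.0, 0.0, 0.0, 1.0]]
rack [([0.647, 0.043, 0.011], 0.85)]
snap []
sleeve [([0.647, 0.048, 0.073], 0.55)]
rollpin [([0.446, 0.075, 0.041], 0.88), ([0.647, 0.048, 0.071], 0.51)]
glazepot [([0.529, 0.353, 0.029], 0.89)]
bowl [([0.648, 0.05, 0.018], 0.61), ([0.725, 0.32, 0.025], 0.6)]
jar [([0.772, 0.018, 0.098], 0.9)]
mould [([0.551, -0.342, 0.071], 0.79), ([0.444, 0.077, 0.041], 0.18)]
startile [([0.682, -0.37, 0.007], 0.58)]
cone [([0.722, -0.211, 0.05], 0.64)]
brush [([0.372, -0.333, 0.019], 0.77)]
1.2
```

View pics/side0.png

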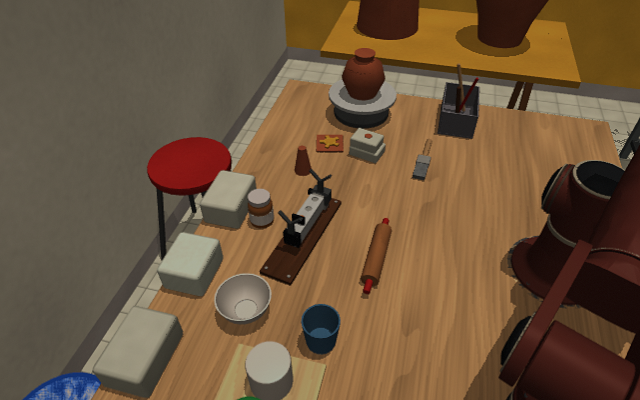

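View pics/top0.png

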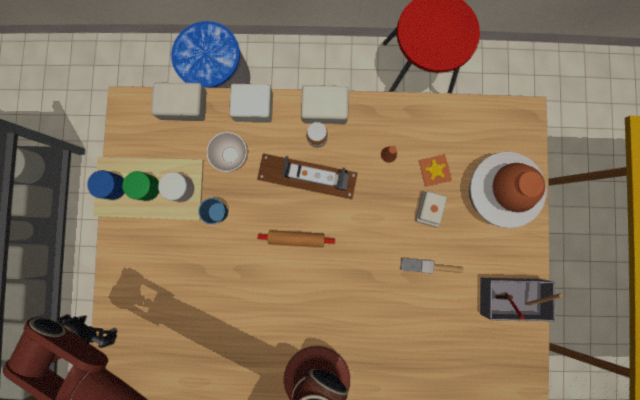

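Top picture: rack foot runs from px (258,170) to (356,185), outer fork at px 287 and fixed post at px 345, so the rack's +y is roughly world +y. Pin lies from px (262,237) to (334,240). I'll crop closer.

```bash
python3 - <<'E'
import cv2,numpy as np
a=cv2.imread('pics/top0.png')[145:205,250:365];b=cv2.imread('pics/side0.png')[165:285,255:345]
a=cv2.resize(a,None,fx=6.5,fy=6.5,interpolation=cv2.INTER_CUBIC)
cv2.imwrite('pics/ca.png',a)
b=cv2.resize(b,None,fx=5,fy=5,interpolation=cv2.INTER_CUBIC);cv2.imwrite('pics/cb.png',b)
E
```

```text
(no output)
```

View pics/ca.png

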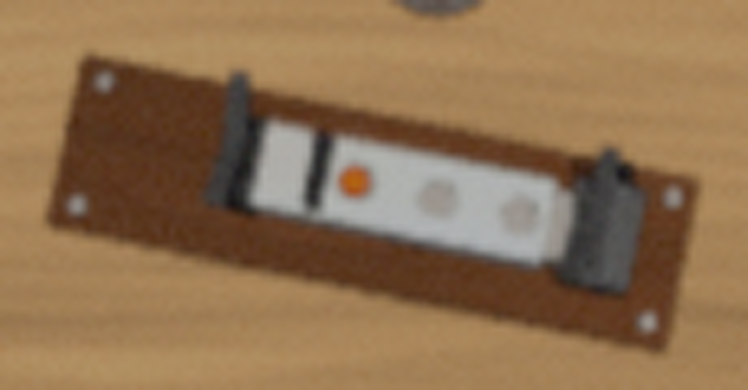

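View pics/cb.png

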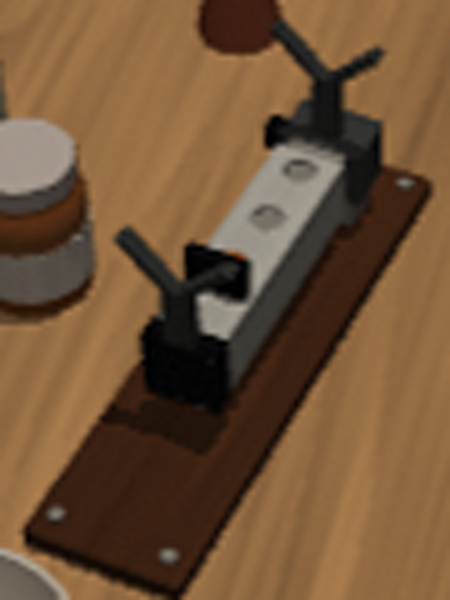

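Top crop: button at (355,181), holes at (437,198) and (519,214); foot corners at (85,57), (697,180), (665,350), (50,222). Side crop: holes at (267,217) and (299,170). Next I'll triangulate these.

```bash
cat > h.py <<'E'
from plant import *
import cv2,numpy as np
def ray(c,p):
    k=get_calibration(c);K=np.array(k['camera_matrix']);T=np.array(k['pose'])
    u=cv2.undistortPoints(np.array([[p]],float),K,np.array(k['D']))[0,0]
    d=T[:3,:3]@np.array([u[0],-u[1],-1]);return T[:3,3],d/np.linalg.norm(d)
def atz(c,p,z):
    o,d=ray(c,p);return o+d*(z-o[2])/d[2]
def tri(pt,ps):
    A=[];b=[]
    for c,p in(("top",pt),("side",ps)):
        o,d=ray(c,p);M=np.eye(3)-np.outer(d,d);A.append(M);b.append(M@o)
    return np.linalg.lstsq(np.vstack(A),np.hstack(b),rcond=None)[0]
E
python3 - <<'E'
from h import *
ta=lambda x,y:((x+.5)/6.5-.5+250,(y+.5)/6.5-.5+145)
sb=lambda x,y:((x+.5)/5-.5+255,(y+.5)/5-.5+165)
C=[atz("top",ta(*p),.014) for p in((85,57),(697,180),(665,350),(50,222))]
S=[atz("top",ta(*p),.015) for p in((104,81),(674,197),(648,321),(77,205))]
S2=[atz("side",sb(*p),.015) for p in((56,513),(168,555),(404,183))]
print(np.round(C,4).tolist());c=np.mean(C,0);v=C[0]+C[3]-C[1]-C[2];print("centre",c,np.mean(S,0),"dir",np.degrees(np.arctan2(v[1],v[0])))
v=S[0]+S[3]-S[1]-S[2];print(np.degrees(np.arctan2(v[1],v[0])));print("screws top",np.round(S,4).tolist(),"side",np.round(S2,4).tolist())
print("hole2",tri(ta(437,198),sb(267,217)),"hole3",tri(ta(519,214),sb(299,170)))
for z in (.064,.07,.076):print(z,[np.round(atz("top",ta(*p),z),4).tolist() for p in((355,181),(437,198),(519,214))],[np.round(atz("side",sb(*p),z),4).tolist() for p in((267,217),(299,170))])
# pin
for cam in("top","side"):
    grab_frame(cam)
    r=regions_of(cam,"rollpin");m=r[0]['pixels'];y,x=np.nonzero(m);print(cam,r[0]['score'],m.sum(),x.min(),x.max(),y.min(),y.max())
    mu=np.array([x.mean(),y.mean()]);w,V=np.linalg.eigh(np.cov(np.c_[x,y].T));a=V[:,1];t=(np.c_[x,y]-mu)@a
    e=[mu+a*t.min(),mu+a*t.max()];P=[atz(cam,p,.023) for p in e];d=P[1]-P[0]
    print(np.round(P,4).tolist(),np.mean(P,0),atz(cam,mu,.03),np.linalg.norm(d),np.degrees(np.arctan2(d[1],d[0])))
E
```

```text
[[0.7211, 0.2007, 0.014], [0.6667, -0.1104, 0.014], [0.5805, -0.0963, 0.014], [0.6364, 0.2149, 0.014]]
centre [0.65115692 0.05223043 0.014     ] [0.65160965 0.05135571 0.015     ] dir 79.94603672061515
80.01211839894965
screws top [[0.7088, 0.1904, 0.015], [0.6576, -0.099, 0.015], [0.5947, -0.0874, 0.015], [0.6453, 0.2014, 0.015]] side [[0.709, 0.1892, 0.015], [0.6463, 0.2001, 0.015], [0.5953, -0.0872, 0.015]]
hole2 [0.64572391 0.01824118 0.07644071] hole3 [ 0.6390857  -0.0213794   0.07590623]
0.064 [[0.6546, 0.0587, 0.064], [0.6474, 0.0186, 0.064], [0.6406, -0.0214, 0.064]] [[0.6495, 0.0063, 0.064], [0.6425, -0.0333, 0.064]]
0.07 [[0.6538, 0.0583, 0.07], [0.6466, 0.0184, 0.07], [0.6399, -0.0214, 0.07]] [[0.6477, 0.0121, 0.07], [0.6408, -0.0273, 0.07]]
0.076 [[0.6529, 0.058, 0.076], [0.6458, 0.0183, 0.076], [0.6391, -0.0214, 0.076]] [[0.6459, 0.0178, 0.076], [0.639, -0.0213, 0.076]]
top 0.73 937 259 334 231 247
[[0.4401, -0.0422, 0.023], [0.447, 0.2001, 0.023]] [0.44354627 0.07898174 0.023     ] [0.44369492 0.07708196 0.03      ] 0.24243276667737623 88.37964712116828
side 0.69 1193 361 391 218 293
[[0.4416, -0.0491, 0.023], [0.449, 0.2091, 0.023]] [0.44527174 0.07999659 0.023     ] [0.44508449 0.09577592 0.03      ] 0.25827033089230783 88.35871956979312
```

Tube top is about 0.076 (6 mm high), rack yaw −10°, origin (0.651, 0.052), button at (0.653, 0.058). I'll use tool x along rack +y, fingers shut, and move above the button.

```bash
cat >> h.py <<'E'
def axes():
    from scipy.spatial.transform import Rotation as R
    s=state();q=s['tool_rot'];return np.array(s['tool_pos']),R.from_quat([q[1],q[2],q[3],q[0]]).as_matrix()
O=np.array([.6514,.0518,0]);Y=np.array([.1736,.9848,0]);X=np.array([.9848,-.1736,0])
def plan(goal,yaw,n):
    p,M=axes();a=np.arctan2(M[1,0],M[0,0]);tw=-(np.radians(yaw)-a);tw=(tw+np.pi)%(2*np.pi)-np.pi
    k=tw/n
    for i in range(n):
        x=np.array([np.cos(a),np.sin(a),0]);y=np.array([np.sin(a),-np.cos(a),0]);z=np.array([0,0,-1])
        d=(np.array(goal)-p)/(n-i);t=np.round([d@x*10,d@y*10,d@z*10],2);kk=round(k*10,2)
        p=p+(x*t[0]+y*t[1]+z*t[2])/10;a-=kk/10;print(t.tolist(),kk)
    print(p,np.degrees(a))
E
python3 -c "
from h import *
plan(O+.007*Y+[0,0,.2],80,16)"
```

```text
[-0.37, -0.23, 0.03] 0.89
[-0.39, -0.19, 0.03] 0.89
[-0.41, -0.16, 0.03] 0.89
[-0.42, -0.12, 0.03] 0.89
[-0.43, -0.08, 0.03] 0.89
[-0.44, -0.04, 0.03] 0.89
[-0.44, -0.0, 0.04] 0.89
[-0.44, 0.04, 0.03] 0.89
[-0.43, 0.07, 0.04] 0.89
[-0.42, 0.11, 0.03] 0.89
[-0.41, 0.15, 0.04] 0.89
[-0.4, 0.19, 0.03] 0.89
[-0.38, 0.22, 0.04] 0.89
[-0.36, 0.25, 0.03] 0.89
[-0.33, 0.28, 0.04] 0.89
[-0.3, 0.31, 0.03] 0.89
[0.65232739 0.05880075 0.20029659] 79.8019839172737
```

Emit:
{"method": "apply_moves", "body": {"targets": [{"translation":[-0.37,-0.23,0.03],"twist":0.89,"hand":0},{"translation":[-0.39,-0.19,0.03],"twist":0.89,"hand":0},{"translation":[-0.41,-0.16,0.03],"twist":0.89,"hand":0},{"translation":[-0.42,-0.12,0.03],"twist":0.89,"hand":0},{"translation":[-0.43,-0.08,0.03],"twist":0.89,"hand":0},{"translation":[-0.44,-0.04,0.03],"twist":0.89,"hand":0},{"translation":[-0.44,0,0.04],"twist":0.89,"hand":0},{"translation":[-0.44,0.04,0.03],"twist":0.89,"hand":0}]}}

```text
time: 2.2
tool_pos: [0.4274, 0.3235, 0.2284]
tool_rot: [0.0, 0.497, 0.868, 0.0]
contact_force: [-0.0, 0.7, 0.9]
gripper_width: -0.001
grasp_force: 0.0
```

Emit:
{"method": "apply_moves", "body": {"targets": [{"translation":[-0.43,0.07,0.04],"twist":0.89,"hand":0},{"translation":[-0.42,0.11,0.03],"twist":0.89,"hand":0},{"translation":[-0.41,0.15,0.04],"twist":0.89,"hand":0},{"translation":[-0.4,0.19,0.03],"twist":0.89,"hand":0},{"translation":[-0.38,0.22,0.04],"twist":0.89,"hand":0},{"translation":[-0.36,0.25,0.03],"twist":0.89,"hand":0},{"translation":[-0.33,0.28,0.04],"twist":0.89,"hand":0},{"translation":[-0.3,0.31,0.03],"twist":0.89,"hand":0}]}}

```text
time: 3.0
tool_pos: [0.6533, 0.0572, 0.2001]
tool_rot: [-0.0, 0.768, 0.64, 0.0]
contact_force: [0.6, 0.2, 0.0]
gripper_width: -0.002
grasp_force: 0.0
```

```bash
python3 -c "
from h import *
p,M=axes();print(p,np.round(M,3).tolist(),state()['contact_force'],state()['gripper_width'])
plan(O+.007*Y+[0,0,.125],80,2)"
```

```text
[0.65325135 0.05721644 0.20009651] [[0.181, 0.984, 0.0], [0.984, -0.181, 0.0], [0.0, -0.0, -1.0]] [0.63444019 0.19671598 0.04288058] -0.0023652661591992475
[0.01, -0.0, 0.38] -0.04
[0.0, -0.01, 0.37] -0.04
[0.65244803 0.0583769  0.12509651] 80.03618970768669
```

Emit:
{"method": "apply_moves", "body": {"targets": [{"translation":[-0.02,0,0.38],"twist":-0.04,"hand":0},{"translation":[-0.01,-0.01,0.37],"twist":-0.04,"hand":0},{"translation":[0,0,0],"twist":0,"hand":0}]}}

```text
time: 3.3
tool_pos: [0.6466, 0.0555, 0.1183]
tool_rot: [-0.004, 0.765, 0.644, -0.005]
contact_force: [-2.2, 1.3, -1.0]
gripper_width: 0.0
grasp_force: 0.0
```

```bash
python3 -c "
from h import *
p,M=axes();print(p,(p-O)@X,(p-O)@Y,np.degrees(np.arctan2(M[1,0],M[0,0])),state()['contact_force'])
a=grab_frame('side')[:,:,::-1][120:260,240:360];b=grab_frame('top')[:,:,::-1][130:215,250:365]
a=cv2.resize(a,(480,560),interpolation=3);b=cv2.resize(b,None,fx=2.7,fy=2.7,interpolation=3);c=np.zeros((560,800,3),np.uint8);c[:,:480]=a;c[:b.shape[0],485:485+b.shape[1]]=b[:,:315];cv2.imwrite('pics/c2.png',c)"
```

```text
[0.64655182 0.05552116 0.11826685] -0.005420485461330096 0.0028229532497316607 80.20607941657757 [-2.15884556  1.34716559 -0.99949263]
```

View pics/c2.png

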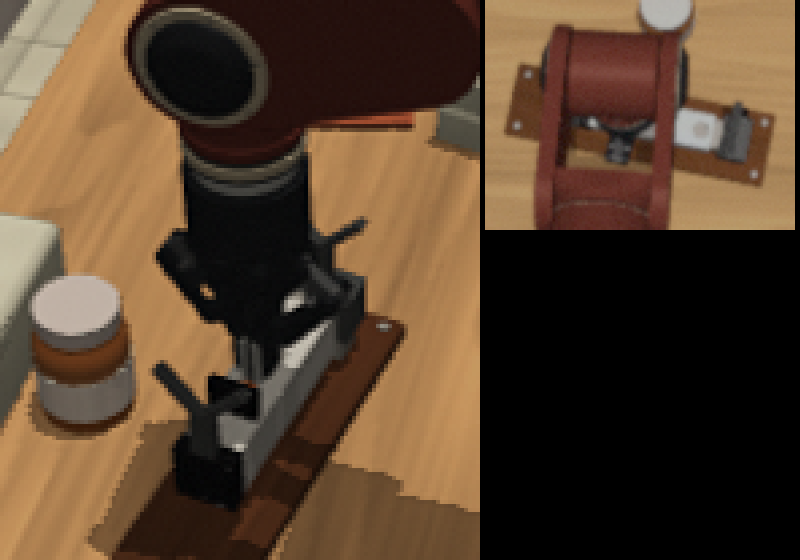

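The side crop shows the shut fingertips just above the tube behind the black ridge (px ~(233,395)), clear of it. The arm had overshot while moving, so I'll let it settle.

Emit:
{"method": "apply_moves", "body": {"targets": [{"translation":[0,0,0],"twist":0,"hand":0},{"translation":[0,0,0],"twist":0,"hand":0}]}}

```text
time: 3.6
tool_pos: [0.6524, 0.0564, 0.1285]
tool_rot: [0.002, 0.764, 0.645, 0.002]
contact_force: [0.3, 0.2, 0.4]
gripper_width: -0.0
grasp_force: 0.0
```

```bash
cat >> h.py <<'E'
def show():
    p,M=axes();s=state();f=np.array(s['contact_force']);r=p-O
    print('t %.2f rack x %.1f y %.1f tip z %.1f mm yaw %.2f'%(s['time'],1e3*r@X,1e3*r@Y,1e3*(p[2]-.022),np.degrees(np.arctan2(M[1,0],M[0,0]))),'F rack xyz',np.round([f@X,f@Y,f[2]],1),'w %.3f'%s['gripper_width'],s['grasp_force'])
E
python3 -c "
from h import *
show()"
```

```text
t 3.60 rack x 0.2 y 4.7 tip z 106.5 mm yaw 80.29 F rack xyz [0.3 0.2 0.4] w -0.000 0.0
```

Emit:
{"method": "apply_moves", "body": {"targets": [{"translation":[0,0,0.04],"twist":0,"hand":0},{"translation":[0,0,0.04],"twist":0,"hand":0},{"translation":[0,0,0.03],"twist":0,"hand":0},{"translation":[0,0,0.02],"twist":0,"hand":0},{"translation":[0,0,0.02],"twist":0,"hand":0},{"translation":[0,0,0],"twist":0,"hand":0},{"translation":[0,0,0],"twist":0,"hand":0}]}}

```text
time: 4.3
tool_pos: [0.6508, 0.056, 0.1102]
tool_rot: [-0.0, 0.765, 0.644, -0.0]
contact_force: [-0.5, -0.7, 0.0]
gripper_width: 0.003
grasp_force: 0.0
```

```bash
python3 -c "
from h import *
show()"
```

```text
t 4.30 rack x -1.3 y 4.0 tip z 88.2 mm yaw 80.26 F rack xyz [-0.4 -0.8  0. ] w 0.003 0.0
```

Emit:
{"method": "apply_moves", "body": {"targets": [{"translation":[0,0.005,0.015],"twist":0,"hand":0},{"translation":[0,0.005,0.015],"twist":0,"hand":0},{"translation":[0,0,0.015],"twist":0,"hand":0},{"translation":[0,0,0.015],"twist":0,"hand":0},{"translation":[0,0,0.015],"twist":0,"hand":0},{"translation":[0,0,0.015],"twist":0,"hand":0},{"translation":[0,0,0],"twist":0,"hand":0},{"translation":[0,0,0],"twist":0,"hand":0}]}}

```text
time: 5.1
tool_pos: [0.652, 0.0558, 0.1014]
tool_rot: [0.0, 0.765, 0.645, 0.0]
contact_force: [0.3, -0.1, 3.2]
gripper_width: 0.001
grasp_force: 1.1
```

```bash
python3 -c "
from h import *
show()"
```

```text
t 5.10 rack x -0.1 y 4.1 tip z 79.4 mm yaw 80.26 F rack xyz [ 0.3 -0.1  3.2] w 0.001 1.0973243415355682
```

Emit:
{"method": "apply_moves", "body": {"targets": [{"translation":[0,0,0.01],"twist":0,"hand":0},{"translation":[0,0,0.01],"twist":0,"hand":0},{"translation":[0,0,0],"twist":0,"hand":0},{"translation":[0,0,0],"twist":0,"hand":0}]}}

```text
time: 5.5
tool_pos: [0.652, 0.0558, 0.0994]
tool_rot: [0.0, 0.765, 0.645, 0.0]
contact_force: [1.7, -0.4, 2.2]
gripper_width: 0.002
grasp_force: 1.3
```

Emit:
{"method": "apply_moves", "body": {"targets": [{"translation":[0,0,0.01],"twist":0,"hand":0},{"translation":[0,0,0],"twist":0,"hand":0},{"translation":[0,0,0],"twist":0,"hand":0}]}}

```text
time: 5.8
tool_pos: [0.652, 0.0558, 0.0985]
tool_rot: [0.0, 0.765, 0.645, 0.0]
contact_force: [1.2, 0.2, 2.4]
gripper_width: -0.002
grasp_force: 1.6
```

Tip z is now 76.5 mm with only the button's spring resisting. I'll creep down to touch the tube.

Emit:
{"method": "apply_moves", "body": {"targets": [{"translation":[0,0,0.005],"twist":0,"hand":0},{"translation":[0,0,0],"twist":0,"hand":0},{"translation":[0,0,0],"twist":0,"hand":0}]}}

```text
time: 6.1
tool_pos: [0.6519, 0.0558, 0.098]
tool_rot: [0.0, 0.765, 0.645, 0.0]
contact_force: [0.3, -0.2, 3.4]
gripper_width: 0.001
grasp_force: 1.9
```

Emit:
{"method": "apply_moves", "body": {"targets": [{"translation":[0,0,0.005],"twist":0,"hand":0},{"translation":[0,0,0],"twist":0,"hand":0},{"translation":[0,0,0],"twist":0,"hand":0}]}}

```text
time: 6.4
tool_pos: [0.652, 0.0558, 0.0978]
tool_rot: [0.0, 0.765, 0.645, 0.0]
contact_force: [-0.3, -0.3, 5.2]
gripper_width: -0.0
grasp_force: 2.7
```

Emit:
{"method": "apply_moves", "body": {"targets": [{"translation":[0.01,0,0.003],"twist":0,"hand":0},{"translation":[0.01,0,0],"twist":0,"hand":0},{"translation":[0.01,0,0],"twist":0,"hand":0},{"translation":[0.01,0,0],"twist":0,"hand":0},{"translation":[0,0,0],"twist":0,"hand":0}]}}

```text
time: 6.9
tool_pos: [0.6526, 0.0583, 0.0979]
tool_rot: [0.001, 0.765, 0.645, -0.001]
contact_force: [-1.4, -4.5, 7.1]
gripper_width: -0.005
grasp_force: 3.9
```

Emit:
{"method": "apply_moves", "body": {"targets": [{"translation":[0.01,0,0],"twist":0,"hand":0},{"translation":[0.01,0,0],"twist":0,"hand":0},{"translation":[0,0,0],"twist":0,"hand":0}]}}

```text
time: 7.2
tool_pos: [0.653, 0.0602, 0.0979]
tool_rot: [0.001, 0.765, 0.645, -0.001]
contact_force: [-2.5, -5.5, 7.4]
gripper_width: 0.002
grasp_force: 4.3
```

```bash
python3 -c "
from h import *
show()"
```

```text
t 7.20 rack x 0.1 y 8.5 tip z 75.9 mm yaw 80.26 F rack xyz [-1.5 -5.8  7.4] w 0.002 4.253902150594513
```

Emit:
{"method": "apply_moves", "body": {"targets": [{"translation":[0.01,0,0],"twist":0,"hand":0},{"translation":[0.01,0,0],"twist":0,"hand":0},{"translation":[0,0,0],"twist":0,"hand":0}]}}

```text
time: 7.5
tool_pos: [0.6533, 0.062, 0.0979]
tool_rot: [0.001, 0.765, 0.644, -0.001]
contact_force: [-1.3, -5.8, 7.3]
gripper_width: -0.002
grasp_force: 4.5
```

Emit:
{"method": "apply_moves", "body": {"targets": [{"translation":[0.01,0,0],"twist":0,"hand":0},{"translation":[0.01,0,0],"twist":0,"hand":0},{"translation":[0,0,0],"twist":0,"hand":0}]}}

```text
time: 7.8
tool_pos: [0.6536, 0.0638, 0.0979]
tool_rot: [0.001, 0.765, 0.644, -0.001]
contact_force: [-2.8, -5.6, 7.3]
gripper_width: 0.001
grasp_force: 4.7
```

```bash
python3 -c "
from h import *
show()"
```

```text
t 7.80 rack x 0.1 y 12.2 tip z 75.9 mm yaw 80.26 F rack xyz [-1.7 -6.   7.3] w 0.001 4.691545979148941
```

Emit:
{"method": "apply_moves", "body": {"targets": [{"translation":[0.01,0,0],"twist":0,"hand":0},{"translation":[0,0,0],"twist":0,"hand":0}]}}

```text
time: 8.0
tool_pos: [0.6537, 0.0646, 0.0979]
tool_rot: [0.001, 0.765, 0.644, -0.001]
contact_force: [-1.1, -6.9, 7.4]
gripper_width: -0.001
grasp_force: 4.6
```

Emit:
{"method": "apply_moves", "body": {"targets": [{"translation":[0.01,0,0],"twist":0,"hand":0},{"translation":[0,0,0],"twist":0,"hand":0}]}}

```text
time: 8.2
tool_pos: [0.6539, 0.0653, 0.0979]
tool_rot: [0.002, 0.765, 0.644, -0.002]
contact_force: [-2.3, -7.2, 7.5]
gripper_width: 0.002
grasp_force: 4.8
```

```bash
python3 -c "
from h import *
show()
a=grab_frame('side')[:,:,::-1][150:260,260:350]
a=cv2.resize(a,None,fx=5,fy=5,interpolation=3);cv2.imwrite('pics/c3.png',a)"
```

```text
t 8.20 rack x 0.1 y 13.7 tip z 75.9 mm yaw 80.25 F rack xyz [-1.  -7.5  7.5] w 0.002 4.774969549616799
```

View pics/c3.png

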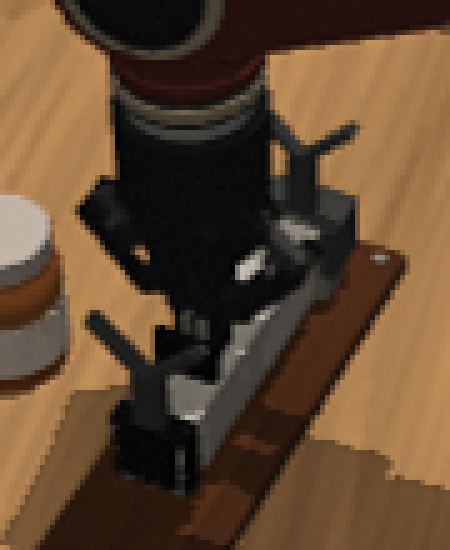

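Fingertips are up against the ridge (px ~(195,330)) and the fork end has hardly moved. I'll go on in small steps, watching the force.

Emit:
{"method": "apply_moves", "body": {"targets": [{"translation":[0.01,0,0],"twist":0,"hand":0},{"translation":[0,0,0],"twist":0,"hand":0}]}}

```text
time: 8.45
tool_pos: [0.654, 0.0662, 0.0979]
tool_rot: [0.002, 0.765, 0.644, -0.002]
contact_force: [-1.5, -8.5, 8.4]
gripper_width: 0.001
grasp_force: 5.2
```

Emit:
{"method": "apply_moves", "body": {"targets": [{"translation":[0.01,0,0],"twist":0,"hand":0},{"translation":[0,0,0],"twist":0,"hand":0}]}}

```text
time: 8.65
tool_pos: [0.6541, 0.0664, 0.0979]
tool_rot: [0.002, 0.765, 0.644, -0.002]
contact_force: [-2.4, -10.4, 8.8]
gripper_width: -0.002
grasp_force: 6.5
```

Emit:
{"method": "apply_moves", "body": {"targets": [{"translation":[0.01,0,0],"twist":0,"hand":0},{"translation":[0,0,0],"twist":0,"hand":0}]}}

```text
time: 8.85
tool_pos: [0.6543, 0.0678, 0.0979]
tool_rot: [0.002, 0.765, 0.644, -0.002]
contact_force: [-2.7, -8.1, 7.6]
gripper_width: 0.001
grasp_force: 5.4
```

Emit:
{"method": "apply_moves", "body": {"targets": [{"translation":[0.01,0,0],"twist":0,"hand":0},{"translation":[0.01,0,0],"twist":0,"hand":0},{"translation":[0,0,0],"twist":0,"hand":0}]}}

```text
time: 9.15
tool_pos: [0.6547, 0.0702, 0.0979]
tool_rot: [0.002, 0.765, 0.644, -0.002]
contact_force: [-2.7, -7.3, 7.6]
gripper_width: -0.003
grasp_force: 4.7
```

Emit:
{"method": "apply_moves", "body": {"targets": [{"translation":[0.01,0,0],"twist":0,"hand":0},{"translation":[0.01,0,0],"twist":0,"hand":0},{"translation":[0,0,0],"twist":0,"hand":0}]}}

```text
time: 9.45
tool_pos: [0.6551, 0.0721, 0.0978]
tool_rot: [0.002, 0.765, 0.644, -0.002]
contact_force: [-2.4, -8.9, 7.8]
gripper_width: 0.005
grasp_force: 5.1
```

```bash
python3 -c "
from h import *
show()
a=grab_frame('side')[:,:,::-1][150:260,260:350]
a=cv2.resize(a,None,fx=5,fy=5,interpolation=3);cv2.imwrite('pics/c4.png',a)
b=cv2.imread('pics/side0.png')[150:260,260:350];b=cv2.resize(b,None,fx=5,fy=5,interpolation=3)
cv2.imwrite('pics/c4.png',np.hstack([b[:,:400],a[:,:400]]))"
```

```text
t 9.45 rack x 0.1 y 20.6 tip z 75.8 mm yaw 80.24 F rack xyz [-0.8 -9.2  7.8] w 0.005 5.112647584173828
```

View pics/c4.png

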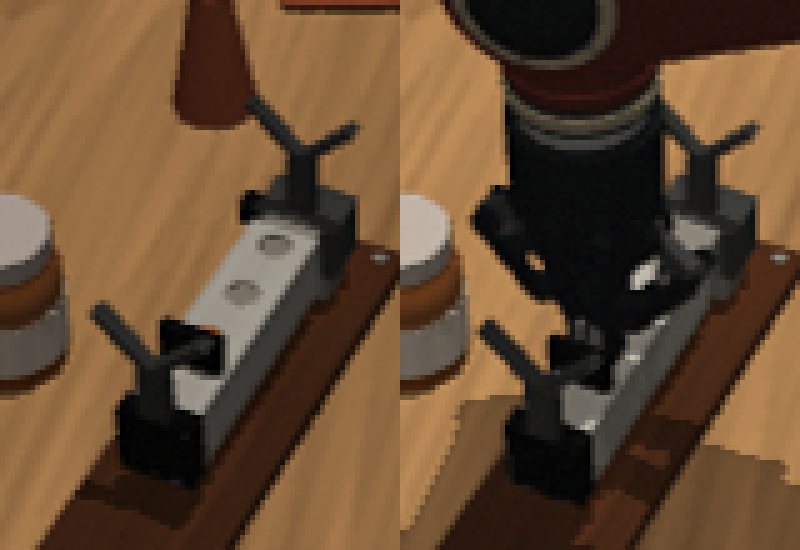

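The tube has slid about 12 mm (fork end shifted from (200,487) to (188,502) in the crop), so the button is trapped under the wall. Continuing.

Emit:
{"method": "apply_moves", "body": {"targets": [{"translation":[0.01,0,-0.01],"twist":0,"hand":0},{"translation":[0.02,0,0],"twist":0,"hand":0},{"translation":[0.02,0,0],"twist":0,"hand":0},{"translation":[0.02,0,0],"twist":0,"hand":0},{"translation":[0.02,0,0],"twist":0,"hand":0},{"translation":[0.02,0,0],"twist":0,"hand":0},{"translation":[0,0,0],"twist":0,"hand":0}]}}

```text
time: 10.2
tool_pos: [0.6568, 0.0824, 0.0979]
tool_rot: [0.002, 0.765, 0.644, -0.002]
contact_force: [-0.2, -8.6, 3.9]
gripper_width: 0.001
grasp_force: 5.3
```

```bash
python3 -c "
from h import *
show()"
```

```text
t 10.20 rack x 0.0 y 31.1 tip z 75.9 mm yaw 80.23 F rack xyz [ 1.3 -8.5  3.9] w 0.001 5.3433043928816915
```

Emit:
{"method": "apply_moves", "body": {"targets": [{"translation":[0.02,0,0],"twist":0,"hand":0},{"translation":[0.02,0,0],"twist":0,"hand":0},{"translation":[0.02,0,0],"twist":0,"hand":0},{"translation":[0.02,0,0],"twist":0,"hand":0},{"translation":[0.02,0,0],"twist":0,"hand":0},{"translation":[0.02,0,0],"twist":0,"hand":0},{"translation":[0,0,0],"twist":0,"hand":0}]}}

```text
time: 10.9
tool_pos: [0.6588, 0.0938, 0.0979]
tool_rot: [0.002, 0.765, 0.644, -0.002]
contact_force: [0.6, -10.3, 3.8]
gripper_width: -0.0
grasp_force: 5.9
```

Emit:
{"method": "apply_moves", "body": {"targets": [{"translation":[0.01,0,0],"twist":0,"hand":0},{"translation":[0.01,0,0],"twist":0,"hand":0},{"translation":[0,0,0],"twist":0,"hand":0}]}}

```text
time: 11.2
tool_pos: [0.6592, 0.0961, 0.0979]
tool_rot: [0.002, 0.765, 0.644, -0.002]
contact_force: [0.7, -8.5, 5.2]
gripper_width: 0.003
grasp_force: 5.5
```

```bash
python3 -c "
from h import *
show()"
```

```text
t 11.20 rack x 0.0 y 45.0 tip z 75.9 mm yaw 80.22 F rack xyz [ 2.1 -8.2  5.2] w 0.003 5.5427728104405105
```

Emit:
{"method": "apply_moves", "body": {"targets": [{"translation":[0.01,0,0],"twist":0,"hand":0},{"translation":[0,0,0],"twist":0,"hand":0}]}}

```text
time: 11.4
tool_pos: [0.6594, 0.0971, 0.0979]
tool_rot: [0.002, 0.765, 0.644, -0.002]
contact_force: [0.6, -8.2, 4.2]
gripper_width: -0.001
grasp_force: 4.9
```

Emit:
{"method": "apply_moves", "body": {"targets": [{"translation":[0.01,0,0],"twist":0,"hand":0},{"translation":[0,0,0],"twist":0,"hand":0}]}}

```text
time: 11.6
tool_pos: [0.6596, 0.0982, 0.0979]
tool_rot: [0.002, 0.765, 0.644, -0.002]
contact_force: [1.0, -9.0, 3.5]
gripper_width: 0.002
grasp_force: 4.9
```

Emit:
{"method": "apply_moves", "body": {"targets": [{"translation":[0.01,0,0],"twist":0,"hand":0},{"translation":[0,0,0],"twist":0,"hand":0}]}}

```text
time: 11.8
tool_pos: [0.6597, 0.0989, 0.0979]
tool_rot: [0.002, 0.765, 0.644, -0.002]
contact_force: [-0.5, -10.0, 3.3]
gripper_width: 0.002
grasp_force: 5.8
```

Emit:
{"method": "apply_moves", "body": {"targets": [{"translation":[0.005,0,0],"twist":0,"hand":0},{"translation":[0,0,0],"twist":0,"hand":0}]}}

```text
time: 12.0
tool_pos: [0.6597, 0.099, 0.0979]
tool_rot: [0.002, 0.765, 0.644, -0.003]
contact_force: [-0.5, -11.7, 5.1]
gripper_width: 0.004
grasp_force: 6.4
```

Emit:
{"method": "apply_moves", "body": {"targets": [{"translation":[0.01,0,0],"twist":0,"hand":0},{"translation":[0,0,0],"twist":0,"hand":0}]}}

```text
time: 12.2
tool_pos: [0.6599, 0.0995, 0.0979]
tool_rot: [0.003, 0.765, 0.644, -0.003]
contact_force: [-0.2, -12.6, 5.1]
gripper_width: -0.001
grasp_force: 7.2
```

Emit:
{"method": "apply_moves", "body": {"targets": [{"translation":[0.005,0,0],"twist":0,"hand":0},{"translation":[0,0,0],"twist":0,"hand":0}]}}

```text
time: 12.4
tool_pos: [0.6599, 0.0999, 0.0979]
tool_rot: [0.003, 0.765, 0.644, -0.003]
contact_force: [-0.5, -12.4, 5.2]
gripper_width: 0.0
grasp_force: 7.5
```

Emit:
{"method": "apply_moves", "body": {"targets": [{"translation":[0.005,0,0],"twist":0,"hand":0},{"translation":[0,0,0],"twist":0,"hand":0}]}}

```text
time: 12.6
tool_pos: [0.66, 0.1003, 0.0979]
tool_rot: [0.003, 0.765, 0.644, -0.003]
contact_force: [-1.9, -14.1, 4.9]
gripper_width: -0.001
grasp_force: 7.6
```

Emit:
{"method": "apply_moves", "body": {"targets": [{"translation":[0.005,0,0],"twist":0,"hand":0},{"translation":[0,0,0],"twist":0,"hand":0}]}}

```text
time: 12.8
tool_pos: [0.6601, 0.1007, 0.0979]
tool_rot: [0.003, 0.765, 0.644, -0.003]
contact_force: [-1.1, -13.5, 5.3]
gripper_width: 0.005
grasp_force: 7.7
```

Emit:
{"method": "apply_moves", "body": {"targets": [{"translation":[0.005,0,0],"twist":0,"hand":0},{"translation":[0,0,0],"twist":0,"hand":0}]}}

```text
time: 13.0
tool_pos: [0.6601, 0.1012, 0.0979]
tool_rot: [0.003, 0.765, 0.644, -0.003]
contact_force: [-0.8, -13.7, 4.8]
gripper_width: -0.002
grasp_force: 7.7
```

```bash
cat >> h.py <<'E'
def proj(c,P):
    k=get_calibration(c);T=np.linalg.inv(np.array(k['pose']));q=T[:3,:3]@np.array(P)+T[:3,3];q=q*[1,-1,-1]
    return cv2.projectPoints(q.reshape(1,3),np.zeros(3),np.zeros(3),np.array(k['camera_matrix']),np.array(k['D']))[0].ravel()
def slid(img):
    a=cv2.imread('pics/side0.png')
    tp=a[224:250,277:303];r=cv2.matchTemplate(cv2.resize(img[215:285,245:320],None,fx=8,fy=8,interpolation=2),cv2.resize(tp,None,fx=8,fy=8,interpolation=2),cv2.TM_CCOEFF_NORMED)
    _,v,_,m=cv2.minMaxLoc(r);d=np.array([245+m[0]/8-277,215+m[1]/8-224])
    P=O+.06*Y+np.array([0,0,.06]);g=(proj('side',P+.04*Y)-proj('side',P));return v,d,g,40*d@g/(g@g)
E
python3 -c "
from h import *
show()
f=grab_frame('side')[:,:,::-1];print(slid(f))
t=grab_frame('top')[:,:,::-1]
h=cv2.cvtColor(np.ascontiguousarray(t[130:215,250:365]),cv2.COLOR_BGR2HSV)
for nm,im in(('top',t),('side',f),('top0',cv2.imread('pics/top0.png'))):
    im=im.astype(int);m=(im[...,2]>150)&(im[...,1]<150)&(im[...,0]<60);m[:,:250]=0;m[:,365:]=0;m[:130]=0;m[230:]=0;y,x=np.nonzero(m);print(nm,len(x),x.mean() if len(x) else '',y.mean() if len(y) else '')
cv2.imwrite('pics/c5.png',np.hstack([cv2.resize(f[150:260,260:340],(400,550),interpolation=3),cv2.resize(t[140:195,270:310],(400,550),interpolation=3)]))"
```

```text
t 13.00 rack x 0.0 y 50.2 tip z 75.9 mm yaw 80.22 F rack xyz [  1.6 -13.6   4.8] w -0.002 7.744013591436669
(0.9431647062301636, array([-7.875, 11.5  ]), array([-7.38676669, 10.93350619]), np.float64(42.251556150153874))
top 6 304.3333333333333 172.5
side 0  
top0 9 304.1111111111111 172.33333333333334
```

View pics/c5.png

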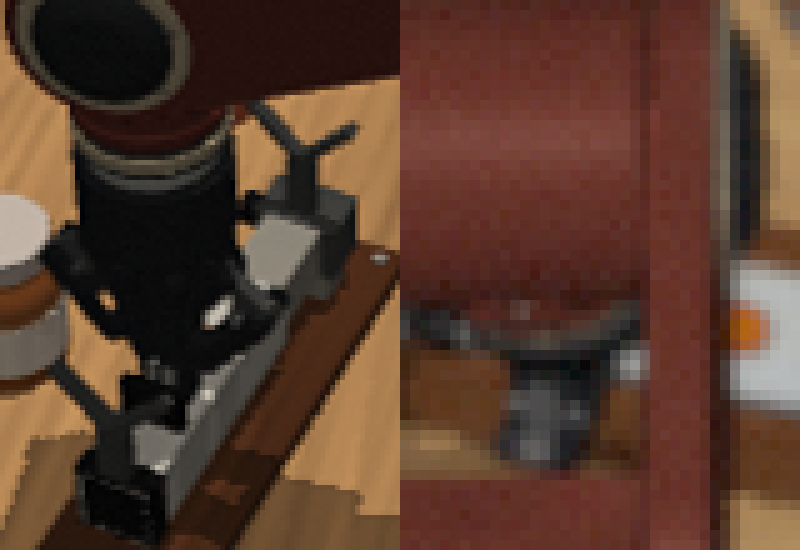

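The top view shows the orange button in a hole at (304,172), where it was at the start, and the slide measures about 42±2 mm. I'll ease back to test the lock.

Emit:
{"method": "apply_moves", "body": {"targets": [{"translation":[-0.01,0,0],"twist":0,"hand":0},{"translation":[-0.01,0,0],"twist":0,"hand":0},{"translation":[-0.01,0,0],"twist":0,"hand":0},{"translation":[0,0,0],"twist":0,"hand":0}]}}

```text
time: 13.5
tool_pos: [0.6598, 0.0991, 0.0979]
tool_rot: [0.002, 0.765, 0.644, -0.002]
contact_force: [-0.0, -10.9, 3.7]
gripper_width: -0.001
grasp_force: 6.2
```

```bash
python3 -c "
from h import *
show()
f=grab_frame('side')[:,:,::-1];print(slid(f))"
```

```text
t 13.50 rack x 0.1 y 48.0 tip z 75.9 mm yaw 80.22 F rack xyz [  1.9 -10.7   3.7] w -0.001 6.158272078027949
(0.9521982073783875, array([-7.375, 10.875]), array([-7.38676669, 10.93350619]), np.float64(39.83306810645907))
```

Emit:
{"method": "apply_moves", "body": {"targets": [{"translation":[-0.01,0,0],"twist":0,"hand":0},{"translation":[0,0,0],"twist":0,"hand":0}]}}

```text
time: 13.75
tool_pos: [0.6597, 0.0988, 0.0979]
tool_rot: [0.002, 0.765, 0.644, -0.002]
contact_force: [1.7, -8.4, 4.6]
gripper_width: -0.0
grasp_force: 4.9
```

Emit:
{"method": "apply_moves", "body": {"targets": [{"translation":[-0.01,0,0],"twist":0,"hand":0},{"translation":[0,0,0],"twist":0,"hand":0}]}}

```text
time: 13.95
tool_pos: [0.6596, 0.0986, 0.0979]
tool_rot: [0.001, 0.765, 0.644, -0.001]
contact_force: [1.2, -6.6, 3.3]
gripper_width: -0.001
grasp_force: 3.4
```

```bash
python3 -c "
from h import *
show()
f=grab_frame('side')[:,:,::-1];print(slid(f))"
```

```text
t 13.95 rack x -0.0 y 47.5 tip z 75.9 mm yaw 80.23 F rack xyz [ 2.3 -6.3  3.3] w -0.001 3.37418842012994
(0.9593080282211304, array([-7.375, 10.875]), array([-7.38676669, 10.93350619]), np.float64(39.83306810645907))
```

The force falls while the tube stays put at 39.8 mm, so it's locked. Backing off and lifting clear.

Emit:
{"method": "apply_moves", "body": {"targets": [{"translation":[-0.02,0,0],"twist":0,"hand":0},{"translation":[-0.02,0,0],"twist":0,"hand":0},{"translation":[-0.02,0,-0.01],"twist":0,"hand":0},{"translation":[-0.02,0,-0.02],"twist":0,"hand":0},{"translation":[0,0,-0.05],"twist":0,"hand":0},{"translation":[0,0,-0.2],"twist":0,"hand":0},{"translation":[0,0,-0.4],"twist":0,"hand":0},{"translation":[0,0,-0.4],"twist":0,"hand":0}]}}

```text
time: 14.8
tool_pos: [0.657, 0.0928, 0.2058]
tool_rot: [-0.001, 0.765, 0.645, -0.001]
contact_force: [0.9, -0.3, 0.8]
gripper_width: 0.001
grasp_force: 0.0
```

```bash
python3 -c "
from h import *
show()
f=grab_frame('side')[:,:,::-1];print(slid(f))
plan([.4445,.0795,.16],88.4,6)"
```

```text
t 14.80 rack x -1.6 y 41.4 tip z 183.8 mm yaw 80.27 F rack xyz [ 0.9 -0.1  0.8] w 0.001 0.0
(0.9496119618415833, array([-7.375, 10.75 ]), array([-7.38676669, 10.93350619]), np.float64(39.51907795838656))
[-0.08, -0.35, 0.09] -0.24
[-0.08, -0.35, 0.09] -0.24
[-0.07, -0.36, 0.1] -0.24
[-0.06, -0.36, 0.09] -0.24
[-0.05, -0.36, 0.1] -0.24
[-0.03, -0.36, 0.09] -0.24
[0.44411461 0.07966793 0.16002846] 88.52748274830712
```

Emit:
{"method": "apply_moves", "body": {"targets": [{"translation":[-0.08,-0.35,0.09],"twist":-0.24,"hand":1},{"translation":[-0.08,-0.35,0.09],"twist":-0.24,"hand":1},{"translation":[-0.07,-0.36,0.1],"twist":-0.24,"hand":1},{"translation":[-0.06,-0.36,0.09],"twist":-0.24,"hand":1},{"translation":[-0.05,-0.36,0.1],"twist":-0.24,"hand":1},{"translation":[-0.03,-0.36,0.09],"twist":-0.24,"hand":1},{"translation":[0,0,0],"twist":0,"hand":1},{"translation":[0,0,0],"twist":0,"hand":1}]}}

```text
time: 15.65
tool_pos: [0.4406, 0.0796, 0.1498]
tool_rot: [0.0, 0.716, 0.698, 0.0]
contact_force: [1.0, 0.1, 1.4]
gripper_width: 0.998
grasp_force: 0.0
```

```bash
python3 -c "
from h import *
show()
plan([.4445,.0795,.03],88.4,5)"
```

```text
t 15.65 rack x -212.4 y -9.3 tip z 127.8 mm yaw 88.51 F rack xyz [1.  0.2 1.4] w 0.998 0.0
[0.0, 0.01, 0.24] 0.0
[0.0, 0.01, 0.24] 0.0
[0.0, 0.01, 0.24] 0.0
[0.0, 0.0, 0.24] 0.0
[0.0, 0.01, 0.24] 0.0
[0.44461086 0.07944832 0.0298331 ] 88.50937993825119
```

Emit:
{"method": "apply_moves", "body": {"targets": [{"translation":[0,0.01,0.24],"twist":0,"hand":1},{"translation":[0,0,0.24],"twist":0,"hand":1},{"translation":[0,0.01,0.24],"twist":0,"hand":1},{"translation":[0,0,0.2],"twist":0,"hand":1},{"translation":[0,0,0.1],"twist":0,"hand":1},{"translation":[0,0,0],"twist":0,"hand":1},{"translation":[0,0,0],"twist":0,"hand":1},{"translation":[0,0,0],"twist":0,"hand":1}]}}

```text
time: 16.45
tool_pos: [0.4446, 0.0795, 0.0495]
tool_rot: [0.001, 0.716, 0.698, 0.001]
contact_force: [-0.6, 0.4, 0.8]
gripper_width: 0.999
grasp_force: 0.0
```

```bash
python3 -c "
from h import *
show()
plan([.4445,.0795,.03],88.4,1)"
```

```text
t 16.45 rack x -208.5 y -8.7 tip z 27.5 mm yaw 88.51 F rack xyz [-0.7  0.3  0.8] w 0.999 0.0
[0.0, -0.0, 0.2] 0.02
[0.44459126 0.0794657  0.02954391] 88.39635844566477
```

Emit:
{"method": "apply_moves", "body": {"targets": [{"translation":[0,0,0.1],"twist":0,"hand":1},{"translation":[0,0,0.1],"twist":0,"hand":1},{"translation":[0,0,0],"twist":0,"hand":1},{"translation":[0,0,0],"twist":0,"hand":1},{"translation":[0,0,0],"twist":0,"hand":0.3},{"translation":[0,0,0],"twist":0,"hand":0.3},{"translation":[0,0,0],"twist":0,"hand":0.3},{"translation":[0,0,0],"twist":0,"hand":0.3}]}}

```text
time: 17.25
tool_pos: [0.4441, 0.0794, 0.029]
tool_rot: [0.001, 0.716, 0.698, 0.001]
contact_force: [-0.1, -0.6, 3.4]
gripper_width: 0.517
grasp_force: 61.5
```

```bash
python3 -c "
from h import *
show()"
```

```text
t 17.25 rack x -209.0 y -8.8 tip z 7.0 mm yaw 88.51 F rack xyz [ 0.  -0.7  3.4] w 0.517 61.534305810928345
```

Emit:
{"method": "apply_moves", "body": {"targets": [{"translation":[0,0,-0.1],"twist":0,"hand":0.3},{"translation":[0,0,-0.3],"twist":0,"hand":0.3},{"translation":[0,0,-0.4],"twist":0,"hand":0.3},{"translation":[0,0,-0.4],"twist":0,"hand":0.3},{"translation":[0,0,-0.4],"twist":0,"hand":0.3},{"translation":[0,0,-0.3],"twist":0,"hand":0.3},{"translation":[0,0,-0.1],"twist":0,"hand":0.3},{"translation":[0,0,0],"twist":0,"hand":0.3}]}}

```text
time: 18.05
tool_pos: [0.4434, 0.0795, 0.229]
tool_rot: [0.001, 0.716, 0.698, 0.001]
contact_force: [-0.2, 0.1, -3.8]
gripper_width: 0.52
grasp_force: 62.4
```

```bash
python3 - <<'E'
from h import *
show()
p,M=axes()
for cam in("side","top"):
    f=grab_frame(cam).astype(int)
    m=((f[...,0]>120)&(f[...,1]<45)&(f[...,2]<45)).astype(np.uint8)
    n,l,st,c=cv2.connectedComponentsWithStats(m)
    for i in range(1,n):
        if st[i,4]>8:
            w=atz(cam,c[i],p[2]-.006);print(cam,st[i],c[i],'rel along tool x,y',(w-p)@M[:,0],(w-p)@M[:,1])
plan(O-.004*Y+[0,0,.22],80,8)
E
```

```text
t 18.05 rack x -209.6 y -8.9 tip z 207.0 mm yaw 88.51 F rack xyz [-0.2  0.  -3.8] w 0.520 62.36885190010071
side [ 147  137   83   52 3223] [187.99255352 162.61061123] rel along tool x,y 0.013807948947207617 0.4862656271312513
side [372 223   9  12  69] [375.91304348 228.31884058] rel along tool x,y 0.10196008214912479 -0.0007868497902203899
top [ 398    0   82   70 4704] [438.42729592  32.64051871] rel along tool x,y -0.38718322517890424 0.616706056846168
top [247 237   2   5   9] [247.55555556 238.77777778] rel along tool x,y 0.12036148655208122 -0.0025012749897351046
top [324 242  11   5  48] [329.27083333 243.70833333] rel along tool x,y -0.1055961918620882 -0.003172267163678201
[-0.03, 0.26, 0.01] 0.19
[-0.03, 0.26, 0.01] 0.19
[-0.02, 0.26, 0.01] 0.19
[-0.02, 0.26, 0.01] 0.19
[-0.01, 0.27, 0.0] 0.19
[-0.01, 0.27, 0.01] 0.19
[-0.0, 0.26, 0.0] 0.19
[-0.0, 0.27, 0.01] 0.19
[0.65107885 0.04785054 0.21969028] 79.80018480961233
```

Emit:
{"method": "apply_moves", "body": {"targets": [{"translation":[-0.02,0.15,0.0],"twist":0.15,"hand":0.3},{"translation":[-0.03,0.27,0.01],"twist":0.19,"hand":0.3},{"translation":[-0.02,0.3,0.01],"twist":0.2,"hand":0.3},{"translation":[-0.02,0.3,0.01],"twist":0.2,"hand":0.3},{"translation":[-0.02,0.3,0.01],"twist":0.2,"hand":0.3},{"translation":[-0.01,0.3,0.01],"twist":0.2,"hand":0.3},{"translation":[0,0.27,0.01],"twist":0.2,"hand":0.3},{"translation":[0,0.2,0.01],"twist":0.18,"hand":0.3}]}}

```text
time: 18.95
tool_pos: [0.6501, 0.0479, 0.2165]
tool_rot: [-0.002, 0.767, 0.641, -0.002]
contact_force: [0.7, -0.3, -2.2]
gripper_width: 0.52
grasp_force: 62.2
```

Emit:
{"method": "apply_moves", "body": {"targets": [{"translation":[0,0,0],"twist":0,"hand":0.3},{"translation":[0,0,0],"twist":0,"hand":0.3},{"translation":[0,0,0],"twist":0,"hand":0.3},{"translation":[0,0,0],"twist":0,"hand":0.3}]}}

```text
time: 19.35
tool_pos: [0.6493, 0.0485, 0.2203]
tool_rot: [-0.0, 0.767, 0.642, -0.0]
contact_force: [0.2, 0.1, -3.1]
gripper_width: 0.52
grasp_force: 62.4
```

```bash
python3 - <<'E'
from h import *
show()
p,M=axes()
for cam in("side","top"):
    f=grab_frame(cam);cv2.imwrite(f'pics/{cam}6.png',f[:,:,::-1]);f=f.astype(int)
    m=((f[...,0]>120)&(f[...,1]<45)&(f[...,2]<45)).astype(np.uint8)
    n,l,st,c=cv2.connectedComponentsWithStats(m)
    for i in range(1,n):
        if 8<st[i,4]<200:
            w=atz(cam,c[i],p[2]-.006);print(cam,st[i],c[i],'rel along tool x,y',(w-p)@M[:,0],(w-p)@M[:,1])
plan(O-.003*Y+[0,0,.17],80,3)
E
```

```text
t 19.35 rack x -1.5 y -3.6 tip z 198.3 mm yaw 79.82 F rack xyz [ 0.2  0.1 -3.1] w 0.520 62.447075843811035
side [320 146   6   5  23] [322.39130435 147.7826087 ] rel along tool x,y -0.12038547969554271 0.000766493204465082
side [276 198  11  10  57] [280.89473684 202.63157895] rel along tool x,y 0.10245852939611072 0.0008469069256050875
top [262 157   7   6  35] [265.08571429 159.57142857] rel along tool x,y 0.11443154664588422 -0.0019608284932178636
top [336 172  13   7  60] [341.78333333 175.3       ] rel along tool x,y -0.10617087983982994 -0.0017537082510764989
[0.0, 0.0, 0.17] -0.01
[0.0, 0.01, 0.17] -0.01
[0.01, 0.0, 0.17] -0.01
[0.65087298 0.04924095 0.17002542] 79.99151039307789
```

Emit:
{"method": "apply_moves", "body": {"targets": [{"translation":[0.01,0.015,0.15],"twist":-0.01,"hand":0.3},{"translation":[0,0,0.2],"twist":0,"hand":0.3},{"translation":[0,0,0.15],"twist":0,"hand":0.3},{"translation":[0,0,0.1],"twist":0,"hand":0.3},{"translation":[0,0,0.05],"twist":0,"hand":0.3},{"translation":[0,0,0.05],"twist":0,"hand":0.3},{"translation":[0,0,0],"twist":0,"hand":0.3},{"translation":[0,0,0],"twist":0,"hand":0.3}]}}

```text
time: 20.25
tool_pos: [0.6524, 0.0489, 0.1517]
tool_rot: [0.0, 0.767, 0.642, 0.0]
contact_force: [0.8, 0.8, -3.4]
gripper_width: 0.517
grasp_force: 62.5
```

```bash
python3 - <<'E'
from h import *
show()
f=grab_frame('side')[:,:,::-1];t=grab_frame('top')[:,:,::-1]
cv2.imwrite('pics/c7.png',np.hstack([cv2.resize(f[130:260,255:345],(400,578),interpolation=3),np.vstack([cv2.resize(t[140:200,250:360],(400,218),interpolation=3),np.zeros((360,400,3),np.uint8)])]))
E
```

```text
t 20.25 rack x 1.5 y -2.7 tip z 129.7 mm yaw 79.86 F rack xyz [ 0.7  0.9 -3.4] w 0.517 62.46337652206421
```

View pics/c7.png

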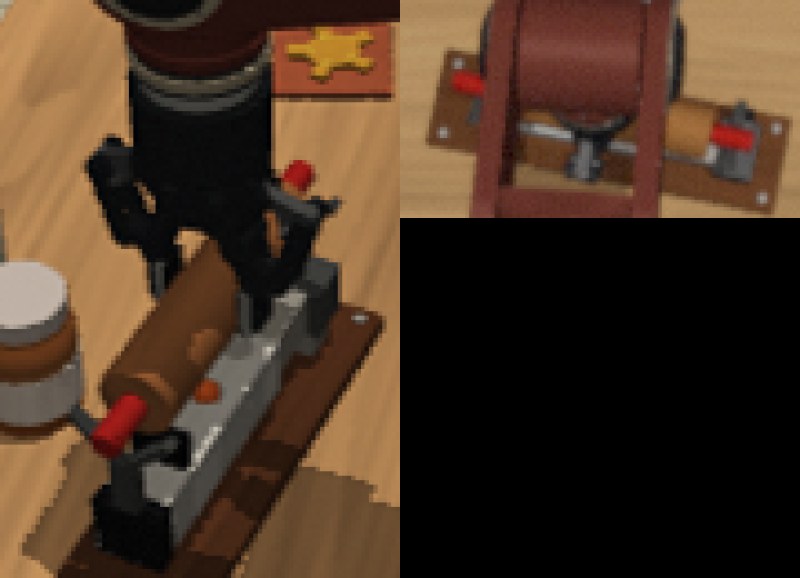

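The side crop shows the orange button standing up at (207,392), with the near handle (118,425) over the outer fork and the far handle (300,175) over the fixed fork. Lowering slowly.

Emit:
{"method": "apply_moves", "body": {"targets": [{"translation":[0,-0.01,0.03],"twist":0,"hand":0.3},{"translation":[0,0,0.03],"twist":0,"hand":0.3},{"translation":[0,0,0.03],"twist":0,"hand":0.3},{"translation":[0,0,0.02],"twist":0,"hand":0.3},{"translation":[0,0,0.02],"twist":0,"hand":0.3},{"translation":[0,0,0],"twist":0,"hand":0.3},{"translation":[0,0,0],"twist":0,"hand":0.3}]}}

```text
time: 21.05
tool_pos: [0.651, 0.0491, 0.138]
tool_rot: [-0.0, 0.767, 0.642, -0.0]
contact_force: [0.7, 1.1, -2.8]
gripper_width: 0.52
grasp_force: 62.5
```

```bash
python3 -c "
from h import *
show()"
```

```text
t 21.05 rack x 0.0 y -2.7 tip z 116.0 mm yaw 79.86 F rack xyz [ 0.5  1.2 -2.8] w 0.520 62.46371626853943
```

Emit:
{"method": "apply_moves", "body": {"targets": [{"translation":[0,0,0.01],"twist":0,"hand":0.3},{"translation":[0,0,0.01],"twist":0,"hand":0.3},{"translation":[0,0,0],"twist":0,"hand":0.3},{"translation":[0,0,0],"twist":0,"hand":0.3}]}}

```text
time: 21.45
tool_pos: [0.6511, 0.0491, 0.1361]
tool_rot: [0.0, 0.767, 0.642, 0.0]
contact_force: [-0.6, 0.1, -2.9]
gripper_width: 0.516
grasp_force: 62.5
```

Emit:
{"method": "apply_moves", "body": {"targets": [{"translation":[0,0,0.01],"twist":0,"hand":0.3},{"translation":[0,0,0],"twist":0,"hand":0.3},{"translation":[0,0,0],"twist":0,"hand":0.3}]}}

```text
time: 21.75
tool_pos: [0.6514, 0.0491, 0.1355]
tool_rot: [0.0, 0.767, 0.642, 0.0]
contact_force: [-0.4, -0.1, -1.9]
gripper_width: 0.519
grasp_force: 62.7
```

Emit:
{"method": "apply_moves", "body": {"targets": [{"translation":[0,0,0.01],"twist":0,"hand":0.3},{"translation":[0,0,0],"twist":0,"hand":0.3},{"translation":[0,0,0],"twist":0,"hand":0.3}]}}

```text
time: 22.05
tool_pos: [0.6518, 0.049, 0.135]
tool_rot: [0.001, 0.767, 0.642, 0.001]
contact_force: [1.7, -0.4, 2.5]
gripper_width: 0.52
grasp_force: 62.9
```

Emit:
{"method": "apply_moves", "body": {"targets": [{"translation":[0,0,0],"twist":0,"hand":0.55},{"translation":[0,0,0],"twist":0,"hand":0.6},{"translation":[0,0,0],"twist":0,"hand":0.7},{"translation":[0,0,0],"twist":0,"hand":0.85},{"translation":[0,0,0],"twist":0,"hand":0.85}]}}

```text
time: 22.55
tool_pos: [0.6506, 0.0492, 0.1336]
tool_rot: [-0.0, 0.767, 0.642, -0.0]
contact_force: [-0.1, 0.3, 0.5]
gripper_width: 0.848
grasp_force: 0.0
```

```bash
python3 -c "
from h import *
show()"
```

```text
t 22.55 rack x -0.3 y -2.7 tip z 111.6 mm yaw 79.86 F rack xyz [-0.1  0.3  0.5] w 0.848 0.0
```

Released; lifting straight up and checking.

Emit:
{"method": "apply_moves", "body": {"targets": [{"translation":[0,0,-0.03],"twist":0,"hand":0.85},{"translation":[0,0,-0.1],"twist":0,"hand":0.85},{"translation":[0,0,-0.2],"twist":0,"hand":0.85},{"translation":[0,0,-0.4],"twist":0,"hand":0.85},{"translation":[0,0,-0.4],"twist":0,"hand":0.85},{"translation":[0,-0.4,0],"twist":0,"hand":0.85},{"translation":[0,-0.4,0],"twist":0,"hand":0.85},{"translation":[0,-0.4,0],"twist":0,"hand":0.85}]}}

```text
time: 23.35
tool_pos: [0.5319, 0.0704, 0.2486]
tool_rot: [0.001, 0.767, 0.642, 0.001]
contact_force: [0.0, -0.2, 0.0]
gripper_width: 0.848
grasp_force: 0.0
```

Emit:
{"method": "apply_moves", "body": {"targets": [{"translation":[0,-0.4,0],"twist":0,"hand":0.85},{"translation":[0,0,0],"twist":0,"hand":0.85},{"translation":[0,0,0],"twist":0,"hand":0.85},{"translation":[0,0,0],"twist":0,"hand":0.85}]}}

```text
time: 23.75
tool_pos: [0.4946, 0.0771, 0.2482]
tool_rot: [0.001, 0.767, 0.642, 0.001]
contact_force: [-0.5, 0.4, -0.1]
gripper_width: 0.847
grasp_force: 0.0
```

```bash
python3 - <<'E'
from h import *
show()
f=grab_frame('side')[:,:,::-1];t=grab_frame('top')[:,:,::-1]
print(slid(f))
for cam,g in(("side",f),("top",t)):
    g=g.astype(int);m=((g[...,2]>120)&(g[...,1]<45)&(g[...,0]<45)).astype(np.uint8)
    n,l,st,c=cv2.connectedComponentsWithStats(m)
    for i in range(1,n):
        if 8<st[i,4]<200:
            w=atz(cam,c[i],.128)-O;print(cam,st[i],'rack x,y',w@X,w@Y)
cv2.imwrite('pics/c8.png',np.hstack([cv2.resize(f[130:260,255:345],(400,578),interpolation=3),np.vstack([cv2.resize(t[140:200,250:360],(400,218),interpolation=3),np.zeros((360,400,3),np.uint8)])]))
E
```

```text
t 23.75 rack x -158.8 y -2.3 tip z 226.2 mm yaw 79.84 F rack xyz [-0.6  0.3 -0.1] w 0.847 0.0
(0.919498860836029, array([-7.125, 10.75 ]), array([-7.38676669, 10.93350619]), np.float64(39.09480930672045))
side [319 171   6   6  21] rack x,y 0.0018636710179291665 -0.12176017010312325
side [277 224  10  10  52] rack x,y 0.002586204718854861 0.10080560958143071
top [265 161  11   6  47] rack x,y 0.000585398388659698 0.10826671744985893
top [336 175  11   6  52] rack x,y 0.0005010652394784243 -0.10862509215342402
```

View pics/c8.png

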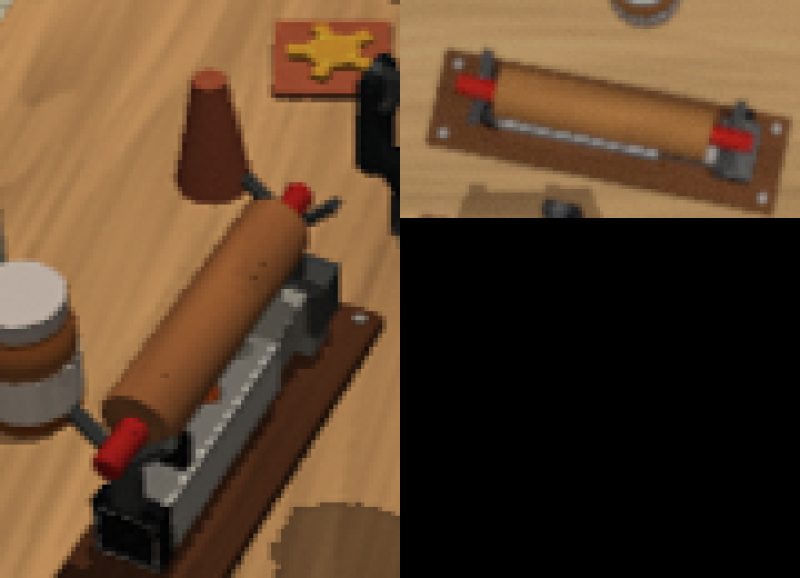

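The pin lies in both forks (handles at (120,445) and (297,195) in the crop), centred in the rack and aligned with it, and the tube is still out at the middle hole. Handing in.

```bash
python3 -c "
from plant import *
print(job_done())"
```

```text
the job is handed in; nothing more can be done
None
```

I slid the tube out to the middle hole, where the button popped up and locked, then laid the pin in both forks, let go and handed the job in at about 24 s; the hand-in gave no verdict.

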